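# Seat the splined drive hub on the label rewinder and hold it home

### The arm

A 6-joint arm with a two-finger parallel gripper is mounted at the origin on the work surface. World frame = base frame: x ahead of the robot, y to its left, z up, the work surface at z = 0. Lengths are in m, angles in rad, forces in N, time in s.
With the tool pointing down it reaches from about 0.275 to 0.825 m from the base axis. Payload 5.2 kg.
Tool frame: the origin (TCP) lies on the centre line of the jaws, within the pads' length; the fingertips stand 14 mm ahead of it and the grasp point (between the pads) lies 5 mm behind it; x points along the fingers, z is the direction in which the jaws open and shut, and the axes are right-handed (so a half turn about x gives the same grasp; the last joint's range is limited). The gripper opens to 93 mm and grips with 3 to 60 N. Pads are 15 mm wide; open, the fingers measure 128 mm over their backs; the gripper's body (75 mm by 188 mm) begins 65 mm behind the grasp point.
Start: joints at [1.052, 0.259, 1.535, -0, 1.348, -0.203], TCP at [0.171, 0.523, 0.233] pointing down, gripper open.
Joint ranges: [-3.14, 3.14], [-0.91, 2.08], [0.19, 2.58], [-1.22, 4.36], [0.22, 2.71], [-3.12, 3.12]. Speed limits (rad/s): [2.57, 2.57, 3.14, 3.14, 3.14, 3.14].

### API

Orientations are given as a rotation vector (axis times angle).
In Python, from station import sensors, optics, sign_off gives the robot as it stands.
- The arm moves only by the shell command python3 -m crank 'ROWS'. ROWS is JSON, a list that holds one entry, the list of rows, each a list of 7 numbers: the turn, a rotation vector about the tool's x, y, z in rad, then the shift along the tool's x, y, z in cm, then the finger opening in cm, from 0 to 9.3. In form: [[[ax, ay, az, x, y, z, hand], ...]]. A call has 1 to 20 rows; each row is the pose to reach, as a shift and turn from the pose commanded when the call began, along the tool's axes at that moment; what a row does not reach only later rows make up. A row lasts 1/10 s, in which the tool goes at most 50 mm and 8.59 degrees, less where a joint would pass 70% of its speed; a pose out of reach is approached as far as the arm can. A call with a gripper value outside its range is refused whole. The fingers move at their own pace and stop on an object; the grip force is fixed at half the most. Time passes only in rows, so rows that repeat a pose let the fingers close. It gives the time, the measured TCP pose, the force and the opening at its end, in the units of the state.
- sensors.state(): the state, without advancing time (a new reading comes with each control period).
- optics.read_camera(name): name is "scene" or "top"; returns a dict with "frame" (400x640x3 uint8, blue, green, red), "fx", "fy", "cx", "cy" (pixels), "R" (3x3) and "t" (3): a world point X has camera coordinates R X + t. Camera axes: x right, y down, z forward; pixel columns grow to the right and rows downward; lengths in m; the calibration is good to about 2 mm. A picture is of the moment at which its call begins. There is no depth.
- sign_off(): hands the job in, once; it reports no verdict.
The state is a dict: "time": time; "joint_positions": joint angles; "joint_velocities": joint speeds; "effort": joint torques, N m; "position": TCP position; "orientation": TCP orientation; "force": force on the tool from outside, world axes, zero at the start; "ft_torque": the same for the moment, N m; "opening": finger opening in m.
Only numpy, scipy, OpenCV 4.12 (cv2) and the standard library are available. Lean on these libraries where they do the work, as an engineer would, in place of code of your own. Each camera call takes 0.05 s, during which the arm holds its last target.

### The job

Take the blue drive hub out of the cardboard tray and fit it, toothed flange down, onto the splined spindle of the white label rewinder: turn it until the splines mesh, slide it down and press it fully home against the spring plate, its flange flush with the grey guard ring. Finish while still gripping the hub and pressing it home (do not let go, or the spring lifts it again). Leave the other hubs and the things on the bench where they are.

Things in the scene. Friction and masses are not known exactly. Their poses are not given: they have to be found in the camera images.
- hub_center (a point): Blue plastic drive hub, 70 mm high, about 250 g, standing flange down in the tray. The point is on its axis, 35 mm above its underside; z is the hub's axis, up. Toothed flange: 86 mm over the teeth, the lowest 12 mm. Above it a smooth round collar, 56 mm in diameter, up to the top: grip it there, from above. A bore with six keys goes right through.
- hub_bore (a point): Centre of the blue hub's underside. Bore 40 mm in diameter, with six straight keys in its lowest 40 mm, each 6.4 mm wide and reaching in to 14 mm from the axis. Keys at 30, 90, 150 ... degrees about z from the hub's x axis (a white bar on the flange marks each), slots at 0, 60, 120 ... degrees.
- spindle_top (a point): Tip of the fixed upright steel spindle of the rewinder, which does not turn; z is its axis, up. A round nose, 23 mm in diameter, coned on top, stands 15 mm above the ribs and centres the hub. Six ribs (37 mm across, each 5.4 mm thick) run from 15 to 60 mm below this point, at 0, 60, 120 ... degrees about z from its x axis, a red mark on each rib's top.
- spindle_foot (a point): Foot of the spindle on its axis, at deck level, 60 mm below the tip. The hub meshes when its x axis is turned from the spindle's by any multiple of 60 degrees, with about 6 degrees of play either way. Height of the hub's underside above this point: 45 mm standing on the ribs out of mesh, 26 mm in mesh on the spring plate, 12 mm fully home.
- guard_rim (a point): On the spindle's axis at the height of the rim of the fixed grey guard ring (112 mm outside, 96 mm inside diameter), 24 mm above the deck. At home the top face of the hub's flange is flush with this rim.
- plate (a joint): Orange sprung plate round the spindle, 89 mm in diameter; travel in m: 0 = up, 0.014 = fully down on its stop. It takes about 4 N to start it and 11 N to hold it fully down (the hub's own weight, about 2.5 N, does not move it).
- tray: Shallow cardboard tray, 120 by 350 mm, walls 18 mm high, fixed on the bench, inner floor 5 mm up; the origin is the centre of its underside, y is its long axis. Three hubs of one size stand in it in a row along y, about 115 mm apart: the blue one (in any of the places), a grey one and a yellow one.
- hub_grey_center (a point): Grey hub of the same outer shape, with a plain bore; same point. Not to be disturbed.
- hub_yellow_center (a point): Yellow hub of the same outer shape, with a plain bore; same point. Not to be disturbed.
- machine: White flatbed label rewinder, a box 240 (x) by 220 (y) by 73 mm high, fixed; the origin is the centre of its underside. Black control strip 20 mm high along its far (+x) edge, two guide rollers 45 mm high at its near corners; the spindle stands near the middle, its tip 133 mm above the bench.
- card_pack: Flat white pack of cards, 110 by 155 by 35 mm; bystander.
- label_roll: Roll of labels, 90 mm in diameter, 60 mm high, lying flat; bystander.
- tape_roll: Roll of clear tape, 100 mm in diameter, 50 mm high, lying flat; bystander.
- spray: White bottle with a blue cap, 56 mm in diameter, 110 mm high; bystander.
- brush: Bench brush lying flat; bystander.
There are look-alikes about, which are no part of the job. Several things look just like the part that bears hub_center: the one meant starts farthest to the robot's left.

How it is judged:
By the outcome, as a careful person would: the job done as asked, in the order asked, and still so for the second after the job is handed in, while the arm keeps its last pose, push and grip.
It also fails if it takes over 42 s, if anything falls off the work surface, if the arm or the gripper's body presses on something with over 40 N, if the wrist force passes 120 N, or if a joint passes its speed limit or range.

## Working session

There is one attempt and no reset: what is moved stays moved. The work goes in short steps, Python scripts to look and compute and a shell command to move; the robot and the scene stay as the last step left them, time stands still between calls to the robot, and variables do not carry over. Pictures are saved under pics/ and viewed, and the job is handed in when it is done.

```bash
mkdir -p pics; ls; python3 - <<'E'
from station import sensors, optics
import cv2
s=sensors.state(); print(s)
for n in("scene","top"):
    c=optics.read_camera(n); cv2.imwrite(f"pics/{n}0.png",c["frame"]); print(n,c["fx"],c["cx"],c["cy"],c["R"],c["t"])
E
```

```text
pics
{'time': 0.0, 'joint_positions': array([ 1.05222371e+00,  2.59322915e-01,  1.53604750e+00,  4.09420656e-06,
        1.34798473e+00, -2.02809349e-01]), 'joint_velocities': array([-0.00016007, -0.00146002,  0.00068371,  0.00027695, -0.0007944 ,
       -0.0002515 ]), 'effort': array([-1.36808627e-03, -4.37320054e+01, -2.83999318e+01,  7.16883852e-02,
        4.13426198e-02, -1.47597116e-04]), 'position': array([0.17052556, 0.52236919, 0.23184277]), 'orientation': array([-0.97434606,  1.34384478,  0.97314764]), 'force': array([ 0.85964459,  0.15943998, -0.45267571]), 'ft_torque': array([-0.06914889, -0.04435321, -0.00775109]), 'opening': 0.09273419410347195}
scene 518.3756892886636 315.32254995721365 201.18973065227672 [[-0.80584914  0.59193507 -0.01483362]
 [ 0.50544219  0.67461794 -0.53797661]
 [-0.30844019 -0.44102552 -0.84282924]] [ 0.42908005 -0.21236149  1.59336157]
top 469.91482940670653 314.40617390976564 209.36980231808596 [[-0.01458863 -0.9998806  -0.00509535]
 [-0.99820278  0.01486    -0.0580551 ]
 [ 0.05812388  0.00423925 -0.99830038]] [0.02731584 0.54971784 1.26977724]
```

View pics/scene0.png

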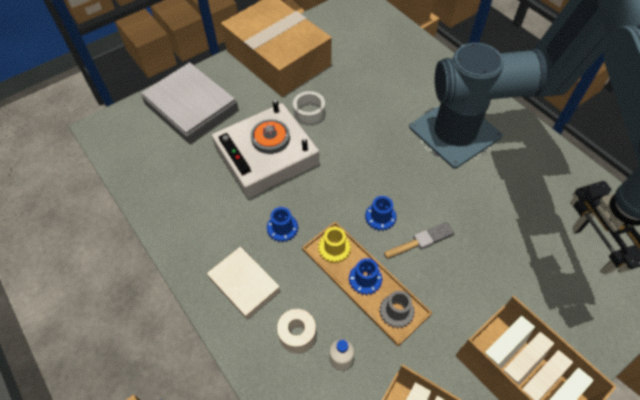

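View pics/top0.png

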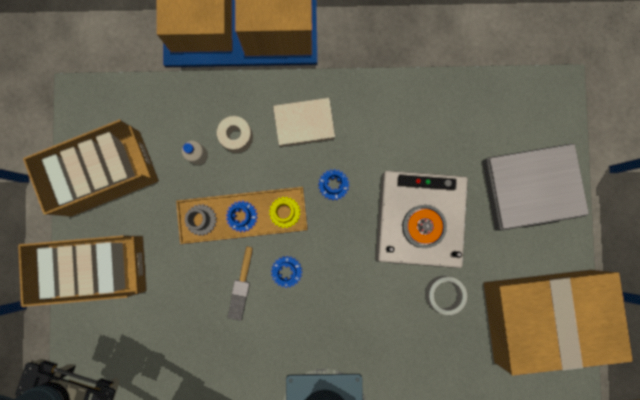

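The top view has +y to the left and +x up. Three things could be taken for the blue hub: the one in the tray at about (241,215), one loose at (334,184) and one loose at (287,271). The tray hub is farthest left (+y) and fits the description. The grey hub is at (199,219), the yellow one at (285,211), and the spindle at (424,226). Next I'll take a close crop to check.

```bash
python3 - <<'E'
import cv2,numpy as np
t=cv2.imread("pics/top0.png"); s=cv2.imread("pics/scene0.png")
def cr(im,x,y,h=28): return cv2.resize(im[y-h:y+h,x-h:x+h],(390,290*390//290),interpolation=cv2.INTER_CUBIC)
a=np.hstack([cr(t,241,215),cr(t,424,226)]);cv2.imwrite("pics/crop_t.png",a)
a=np.hstack([cr(s,366,276),cr(s,270,135)]);cv2.imwrite("pics/crop_s.png",a)
E
```

```text
(no output)
```

View pics/crop_t.png

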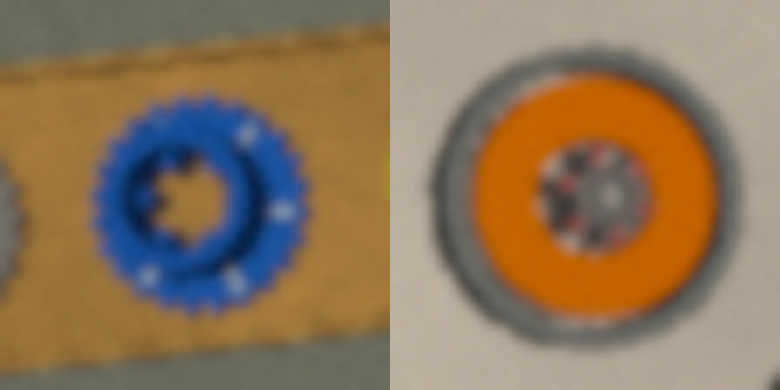

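View pics/crop_s.png

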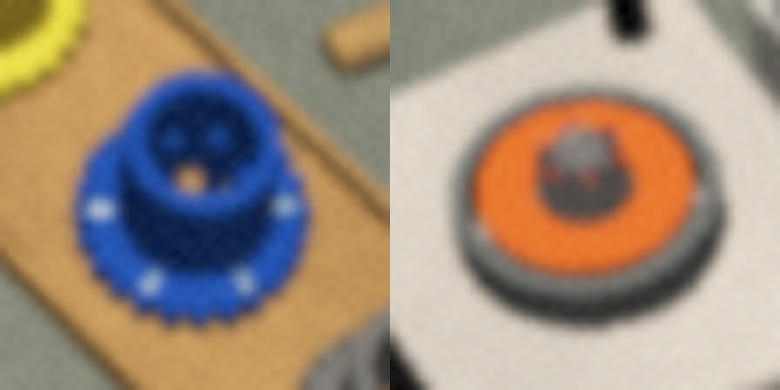

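```bash
cat > h.py <<'E'
import cv2,numpy as np
from station import sensors, optics
def grab(n,k=6):
    cs=[optics.read_camera(n) for _ in range(k)]
    c=cs[0]; c["frame"]=np.mean([x["frame"].astype(float) for x in cs],0); return c
def ray(c,uv,z):
    uv=np.atleast_2d(uv).astype(float)
    d=np.c_[(uv[:,0]-c["cx"])/c["fx"],(uv[:,1]-c["cy"])/c["fy"],np.ones(len(uv))]@c["R"]
    o=-c["R"].T@c["t"]; return o+d*((z-o[2])/d[:,2])[:,None]
def proj(c,X):
    p=np.atleast_2d(X)@c["R"].T+c["t"]; return np.c_[c["fx"]*p[:,0]/p[:,2]+c["cx"],c["fy"]*p[:,1]/p[:,2]+c["cy"]]
def circ(P):
    A=np.c_[2*P[:,:2],np.ones(len(P))]; s=np.linalg.lstsq(A,(P[:,:2]**2).sum(1),rcond=None)[0]
    return s[:2],np.sqrt(s[2]+s[:2]@s[:2])
def up(c,k=4): # upsampled hsv; pixel map u=(U+.5)/k-.5
    return cv2.cvtColor(cv2.resize(c["frame"].astype(np.float32)/255,None,fx=k,fy=k,interpolation=cv2.INTER_CUBIC).clip(0,1),cv2.COLOR_BGR2HSV)
def comp(m,near,k=4):
    n,l,st,ce=cv2.connectedComponentsWithStats(m.astype(np.uint8))
    U=(np.array(near)+.5)*k-.5
    i=1+np.argmin(np.hypot(*(ce[1:]-U).T)+1e4*(st[1:,4]<400)); return (l==i)
def cont(m,k=4):
    q=max(cv2.findContours(m.astype(np.uint8),cv2.RETR_EXTERNAL,cv2.CHAIN_APPROX_NONE)[0],key=len)[:,0]
    return (q+.5)/k-.5
E
cat > m1.py <<'E'
from h import *
import pickle
D={n:grab(n) for n in("top","scene")}; pickle.dump(D,open("d.pkl","wb"))
for n,hub,sp in(("top",(241,215),(424,226)),("scene",(366,276),(270,135))):
    c=D[n]; H=up(c); h,s,v=H[...,0],H[...,1],H[...,2]
    m=comp((h>200)&(h<235)&(s>.6)&(v>.2),hub); q=cont(m)
    hu=cv2.convexHull(q.astype(np.float32))[:,0]
    P=ray(c,q,.017); print(n,"hub",circ(P),"hull",circ(ray(c,hu,.017)), 'mec',cv2.minEnclosingCircle(P[:,:2].astype(np.float32)))
    m=comp((h>10)&(h<40)&(s>.8)&(v>.5),sp); q=cont(m)
    print(n,"plate",circ(ray(c,q,.099)))
    # marks
    for nm,z,ctr,r in(("white",.017,hub,22),("red",.118,sp,10)):
        yy,xx=np.mgrid[0:H.shape[0],0:H.shape[1]]; near=np.hypot((xx+.5)/4-.5-ctr[0],(yy+.5)/4-.5-ctr[1])<r
        mm=near&((s<.45)&(v>.45) if nm=="white" else ((h<10)|(h>345))&(s>.28))
        k,l,st,ce=cv2.connectedComponentsWithStats(mm.astype(np.uint8))
        for i in range(1,k):
            if st[i,4]>8: print(nm,st[i,4],(ce[i]+.5)/4-.5,ray(c,(ce[i]+.5)/4-.5,z)[0,:2].round(4))
E
python3 m1.py
```

```text
top hub (array([0.53580524, 0.22061998]), np.float64(0.035909558957951004)) hull (array([0.53512481, 0.21928313]), np.float64(0.03880918514320894)) mec ((0.5350655317306519, 0.21934163570404053), 0.039171136915683746)
top plate (array([ 0.49895515, -0.26320849]), np.float64(0.04299765424828353))
white 2607 [239.68800345 216.29502301] [0.5341 0.2238]
white 77 [248.16071429 205.875     ] [0.5623 0.2004]
white 301 [243.42317276 216.51868771] [0.5333 0.2135]
white 112 [253.01339286 216.88839286] [0.5319 0.1873]
white 24 [236.70833333 218.88541667] [0.5271 0.2319]
red 49 [425.08928571 220.18622449] [ 0.5128 -0.2589]
red 19 [430.55921053 222.01973684] [ 0.508  -0.2725]
red 116 [420.94612069 223.98706897] [ 0.5034 -0.2482]
red 94 [421.9787234  229.50265957] [ 0.4895 -0.2504]
red 29 [427.81465517 231.24568966] [ 0.4849 -0.2649]
scene hub (array([0.53026895, 0.21286918]), np.float64(0.040339191722945804)) hull (array([0.52981537, 0.21312523]), np.float64(0.04392434294008131)) mec ((0.5278503894805908, 0.21439751982688904), 0.04860525578260422)
scene plate (array([ 0.51905822, -0.23436699]), np.float64(0.002579341630088076))
white 4356 [368.6831382 271.0552112] [0.5151 0.2078]
white 221 [364.84219457 273.96323529] [0.5281 0.2082]
white 94 [359.23138298 288.17021277] [0.5641 0.23  ]
white 87 [372.67097701 288.03304598] [0.5367 0.2498]
white 16 [353.609375 288.421875] [0.5758 0.2221]
white 12 [367.125 293.25 ] [0.5568 0.2524]
red 21 [273.63690476 129.56547619] [ 0.4882 -0.2551]
red 75 [264.925 131.715] [ 0.5121 -0.2633]
red 55 [270.31136364 132.44772727] [ 0.5015 -0.2519]
```

```bash
cat > m2.py <<'E'
from h import *
import pickle,sys
D=pickle.load(open("d.pkl","rb"))
def fit6(xy,w,c):
    a=np.arctan2(*(xy-c).T[::-1]); z=(w*np.exp(6j*a)).sum()/w.sum(); return np.degrees(np.angle(z))/6,abs(z)
yy,xx=np.mgrid[0:1600,0:2560]; UV=np.stack([(xx+.5)/4-.5,(yy+.5)/4-.5],-1)
for n,hub,sp in(("top",(241,215),(424,226)),("scene",(366,276),(270,135))):
    c=D[n]; F=cv2.resize((c["frame"]/255).astype(np.float32),None,fx=4,fy=4,interpolation=cv2.INTER_CUBIC)
    B,G,R=cv2.split(F)
    near=lambda p,r: np.hypot(UV[...,0]-p[0],UV[...,1]-p[1])<r
    m=comp((B-R>.08)&near(hub,30),hub); q=cont(m); hu=cv2.convexHull(q.astype(np.float32))[:,0]
    P=ray(c,q,.017); (hc,hr)=circ(P); print(n,"hub",hc,hr,"hull",circ(ray(c,hu,.017)),cv2.minEnclosingCircle(P[:,:2].astype(np.float32)))
    m=comp((R-B>.3)&(R-G>.15)&near(sp,30),sp); q=cont(m)
    (pc,pr)=circ(ray(c,q,.099)); print(n,"plate",pc,pr)
    ctr=np.array([.535,.220]) if len(sys.argv)<2 else np.array(eval(sys.argv[1]))
    sc=np.array([.499,-.263]) if len(sys.argv)<3 else np.array(eval(sys.argv[2]))
    for nm,z,cc,r0,r1,M in(("white",.017,ctr,.028,.041,(R>.3)&(B>.35)),("red",.118,sc,.009,.021,(R-(G+B)/2>.07)&(R-G<.35)&(G-B<.06))):
        pp=proj(c,[[*cc,z]])[0]; M=M&near(pp,25); uv=UV[M]; P=ray(c,uv,z)[:,:2]; rr=np.hypot(*(P-cc).T)
        k=(rr>r0)&(rr<r1); mm=np.zeros(M.shape,np.uint8); mm[M]=k
        kk,l,st,ce=cv2.connectedComponentsWithStats(mm); res=[]
        for i in range(1,kk):
            if st[i,4]>8:
                p=ray(c,(ce[i]+.5)/4-.5,z)[0,:2]; res.append(p); d=p-cc
                print(" ",nm,st[i,4],((ce[i]+.5)/4-.5).round(1),p.round(4),"r",np.hypot(*d).round(4),"ang",np.degrees(np.arctan2(d[1],d[0])).round(1), "mod60",(np.degrees(np.arctan2(d[1],d[0]))%60).round(1))
        if res: print("  phase",fit6(np.array(res),np.ones(len(res)),cc))
E
python3 m2.py
```

```text
top hub [0.53507404 0.21938781] 0.04078679182806127 hull (array([0.53503599, 0.21949892]), np.float64(0.04168914211314263)) ((0.5349802374839783, 0.2196643352508545), 0.04218278080224991)
top plate [ 0.49894199 -0.26251556] 0.04461177778196025
  white 684 [232.9 217.7] [0.5304 0.2423] r 0.0228 ang 101.6 mod60 41.6
  white 145 [248.7 205.3] [0.5639 0.199 ] r 0.0357 ang -36.0 mod60 24.0
  white 10 [253.7 208.2] [0.5558 0.1852] r 0.0406 ang -59.1 mod60 0.9
  white 9 [255.3 211.7] [0.5462 0.1811] r 0.0405 ang -74.0 mod60 46.0
  white 15 [255.8 215.5] [0.5355 0.1797] r 0.0403 ang -89.3 mod60 30.7
  white 141 [253.3 216.9] [0.5319 0.1864] r 0.0337 ang -95.2 mod60 24.8
  white 19 [255.6 218.6] [0.5272 0.1804] r 0.0404 ang -101.2 mod60 18.8
  white 9 [254.4 222.4] [0.5169 0.1836] r 0.0407 ang -116.5 mod60 3.5
  white 18 [252.3 225.5] [0.5084 0.1895] r 0.0405 ang -131.1 mod60 48.9
  white 202 [246.7 227.6] [0.5029 0.2048] r 0.0355 ang -154.6 mod60 25.4
  phase (np.float64(29.874857257273444), np.float64(0.18506728001565606))
  red 1078 [425.1 225.7] [ 0.4989 -0.2586] r 0.0044 ang 91.8 mod60 3
[... 323 characters left out ...]
4 [377.2 282.9] [0.5186 0.2461] r 0.0308 ang 122.1 mod60 2.1
  white 239 [351.8 277.6] [0.5611 0.1963] r 0.0352 ang -42.2 mod60 17.8
  white 153 [359.  288.6] [0.5652 0.2304] r 0.032 ang 19.0 mod60 19.0
  white 119 [372.9 288.4] [0.5371 0.251 ] r 0.031 ang 86.1 mod60 26.1
  white 20 [356.3 290.5] [0.5739 0.2306] r 0.0403 ang 15.2 mod60 15.2
  white 17 [359.8 292.5] [0.5702 0.2399] r 0.0404 ang 29.6 mod60 29.6
  phase (np.float64(19.206289848779793), np.float64(0.6503722642426393))
  red 452 [268.3 129.3] [ 0.4998 -0.2649] r 0.0021 ang -68.7 mod60 51.3
  red 102 [270.4 132.7] [ 0.5018 -0.2513] r 0.0121 ang 76.5 mod60 16.5
  phase (np.float64(3.91337374265721), np.float64(0.25203110910489046))
```

```bash
python3 - <<'E'
from h import *
import pickle
from m2 import fit6
E
cat > m3.py <<'E'
from h import *
import pickle
D=pickle.load(open("d.pkl","rb"))
def rpt(P,nm):
    P=np.array(P); c,r=circ(P); 
    a=np.degrees(np.arctan2(*(P-c).T[::-1])); z=np.exp(6j*np.radians(a)).mean()
    print(nm,"c",c.round(4),"r",r.round(4),"mod60",(a%60).round(1),"phase",(np.degrees(np.angle(z))/6).round(2),abs(z).round(3))
yy,xx=np.mgrid[0:1600,0:2560]; UV=np.stack([(xx+.5)/4-.5,(yy+.5)/4-.5],-1)
for n in("top","scene"):
    c=D[n]; F=cv2.resize((c["frame"]/255).astype(np.float32),None,fx=4,fy=4,interpolation=cv2.INTER_CUBIC)
    B,G,R=cv2.split(F)
    # whites: whiteness = min(R*?,B): blue has low R, cardboard low B ; reds: R-G excess with G-B small
    for nm,X0,z,W,th,rp in(("white",(.534,.2195),.017,np.minimum(R,B),.3,19),("red",(.499,-.263),.118,(R-G)-2*np.maximum(G-B,0),.04,9)):
        p0=proj(c,[[*X0,z]])[0]
        M=(W>th)&(np.hypot(UV[...,0]-p0[0],UV[...,1]-p0[1])<rp)
        k,l,st,ce=cv2.connectedComponentsWithStats(M.astype(np.uint8))
        for i in range(1,k):
            if st[i,4]<15: continue
            w=np.where(l==i,W,0); u=[(w*UV[...,0]).sum()/w.sum(),(w*UV[...,1]).sum()/w.sum()]
            p=ray(c,u,z)[0,:2]; d=p-X0; print(n,nm,st[i,4],np.round(u,2),p.round(4),"r",np.hypot(*d).round(4),(np.degrees(np.arctan2(d[1],d[0]))).round(1))
rpt([(.5128,-.2589),(.508,-.2725),(.5034,-.2482),(.4895,-.2504),(.4849,-.2649)],"top red old")
E
python3 m3.py
python3 - <<'E'
import pickle,cv2,numpy as np
D=pickle.load(open("d.pkl","rb"))
def cr(n,x,y,h): return cv2.resize(D[n]["frame"].astype(np.float32)[y-h:y+h,x-h:x+h],(400,400),interpolation=cv2.INTER_NEAREST)
cv2.imwrite("pics/c3.png",np.hstack([cr("top",425,226,10),cr("scene",270,132,10)]))
E
```

```text
top hub [0.53507404 0.21938781] 0.04078679182806127 hull (array([0.53503599, 0.21949892]), np.float64(0.04168914211314263)) ((0.5349802374839783, 0.2196643352508545), 0.04218278080224991)
top plate [ 0.49894199 -0.26251556] 0.04461177778196025
  white 684 [232.9 217.7] [0.5304 0.2423] r 0.0228 ang 101.6 mod60 41.6
  white 145 [248.7 205.3] [0.5639 0.199 ] r 0.0357 ang -36.0 mod60 24.0
  white 10 [253.7 208.2] [0.5558 0.1852] r 0.0406 ang -59.1 mod60 0.9
  white 9 [255.3 211.7] [0.5462 0.1811] r 0.0405 ang -74.0 mod60 46.0
  white 15 [255.8 215.5] [0.5355 0.1797] r 0.0403 ang -89.3 mod60 30.7
  white 141 [253.3 216.9] [0.5319 0.1864] r 0.0337 ang -95.2 mod60 24.8
  white 19 [255.6 218.6] [0.5272 0.1804] r 0.0404 ang -101.2 mod60 18.8
  white 9 [254.4 222.4] [0.5169 0.1836] r 0.0407 ang -116.5 mod60 3.5
  white 18 [252.3 225.5] [0.5084 0.1895] r 0.0405 ang -131.1 mod60 48.9
  white 202 [246.7 227.6] [0.5029 0.2048] r 0.0355 ang -154.6 mod60 25.4
  phase (np.float64(29.874857257273444), np.float64(0.18506728001565606))
  red 1078 [425.1 225.7] [ 0.4989 -0.2586] r 0.0044 ang 91.8 mod60 3
[... 1699 characters left out ...]
te 5151 [366.32 281.88] [0.5389 0.2274] r 0.0093 58.0
scene white 312 [364.86 273.81] [0.5278 0.2079] r 0.0131 -118.2
scene white 192 [359.18 288.23] [0.5643 0.23  ] r 0.032 19.2
scene white 159 [372.65 288.07] [0.5369 0.2499] r 0.0305 84.6
scene red 81 [267.27 124.91] [ 0.4931 -0.2802] r 0.0182 -109.1
scene red 254 [273.63 127.83] [ 0.4847 -0.2604] r 0.0146 169.5
scene red 307 [264.49 130.85] [ 0.5113 -0.2666] r 0.0129 -16.5
scene red 163 [270.26 132.28] [ 0.5013 -0.2525] r 0.0107 77.7
top red old c [ 0.4987 -0.2616] r 0.0143 mod60 [10.7 10.4 10.7  9.5 13.6] phase 10.96 0.99[ WARN:0@0.046] global loadsave.cpp:1063 imwrite_ Unsupported depth image for selected encoder is fallbacked to CV_8U.
```

View pics/c3.png

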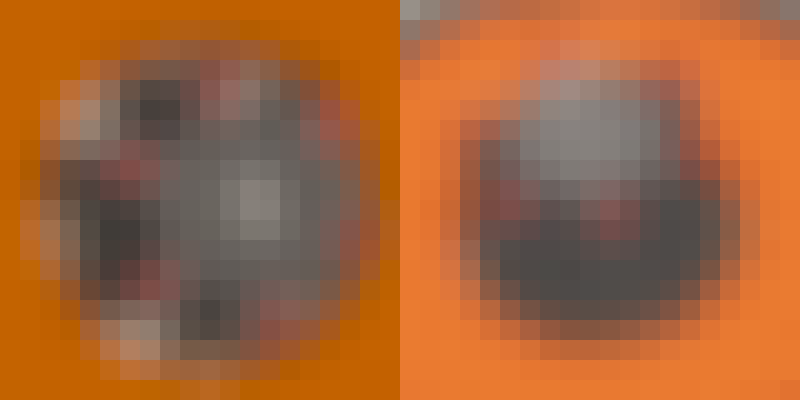

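Top view: hub centre about (0.535, 0.2195), with keys at about 24.6° mod 60. The spindle is at about (0.499, -0.262), with ribs at about 11.3° mod 60; all six red marks were found and their circle radius is about 14.5 mm. The scene view gives the same phases and shifts both points by about (-1.5, -3) mm, so I'll use the averages. Next, the move in tool axes.

```bash
cat > mv.py <<'E'
import numpy as np,sys
from scipy.spatial.transform import Rotation as Ro
from station import sensors
def info(target=None,dyaw=0):
    s=sensors.state(); R=Ro.from_rotvec(s["orientation"]).as_matrix()
    print("t",round(s["time"],2),"pos",s["position"].round(4),"F",s["force"].round(1),"T",s["ft_torque"].round(2),"open",round(s["opening"],4),"j",s["joint_positions"].round(2))
    print("toolx",R[:,0].round(3),"tooly",R[:,1].round(3),"jaw z",R[:,2].round(3),"jaw yaw",np.degrees(np.arctan2(R[1,2],R[0,2])).round(2))
    if target is not None: print("shift cm",(R.T@(np.array(target)-s["position"])*100).round(2))
if __name__=="__main__": info(eval(sys.argv[1]) if len(sys.argv)>1 else None)
E
python3 mv.py '[.5343,.218,.15]'
```

```text
t 0.7 pos [0.1708 0.5228 0.2327] F [-1.2 -0.   0.5] T [ 0.02 -0.01  0.02] open 0.0931 j [ 1.05  0.26  1.53  0.    1.35 -0.2 ]
toolx [-0.  0. -1.] tooly [-0.951  0.311  0.   ] jaw z [0.311 0.951 0.   ] jaw yaw 71.9
shift cm [  8.27 -44.02 -17.68]
```

```bash
python3 -m crank '[[[0,0,0,0,-4.4,-1.8,9.3],[0,0,0,0,-8.8,-3.5,9.3],[0,0,0,0,-13.2,-5.3,9.3],[0,0,0,0,-17.6,-7.1,9.3],[0,0,0,0,-22,-8.8,9.3],[0,0,0,0,-26.4,-10.6,9.3],[0,0,0,0,-30.8,-12.4,9.3],[0,0,0,0,-35.2,-14.1,9.3],[0,0,0,0,-39.6,-15.9,9.3],[0,0,0,3,-42,-16.9,9.3],[0,0,0,6,-43.5,-17.5,9.3],[0,0,0,8.3,-44,-17.7,9.3],[0,0,0,8.3,-44,-17.7,9.3],[0,0,0,8.3,-44,-17.7,9.3],[0,0,0,8.3,-44,-17.7,9.3]]]'; python3 mv.py '[.5343,.218,.05]'; python3 - <<'E'
from station import optics
import cv2,numpy as np
f=[optics.read_camera(n)["frame"] for n in("top","scene")]
cv2.imwrite("pics/p1.png",np.hstack([cv2.resize(f[0][140:290,160:310],(400,400),interpolation=2),cv2.resize(f[1][190:340,280:430],(400,400),interpolation=2)]))
E
```

```text
time: 2.2
position: [0.5346, 0.2186, 0.1513]
orientation: [-0.974, 1.34, 0.973]
force: [0.7, 0.8, 0.5]
opening: 0.0931
t 2.2 pos [0.5346 0.2186 0.1513] F [0.7 0.8 0.5] T [ 0.03 -0.01 -0.02] open 0.0931 j [ 0.2   0.37  1.58  0.    1.18 -1.06]
toolx [ 0.002  0.001 -1.   ] tooly [-0.951  0.31  -0.002] jaw z [0.31  0.951 0.001] jaw yaw 71.94
shift cm [10.13  0.04 -0.08]
```

View pics/p1.png

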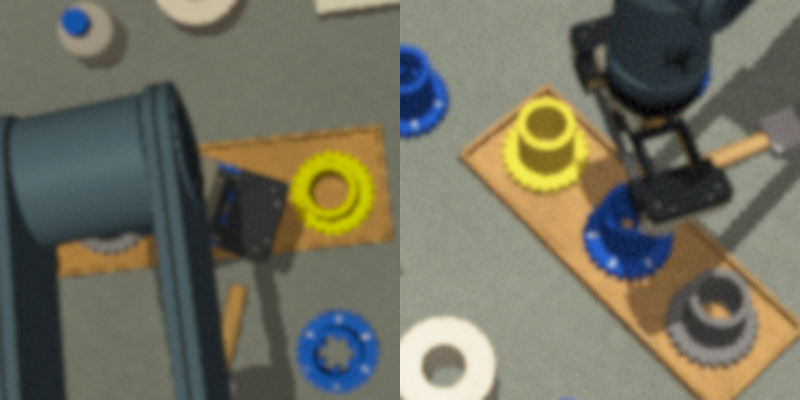

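The jaws straddle the blue hub in both views, and the yellow and grey hubs are clear of the fingers. Going down and closing.

```bash
python3 -m crank '[[[0,0,0,2.5,0,0,9.3],[0,0,0,5,0,0,9.3],[0,0,0,7.5,0,-0.1,9.3],[0,0,0,9.2,0,-0.1,9.3],[0,0,0,10.1,0,-0.1,9.3],[0,0,0,10.1,0,-0.1,9.3],[0,0,0,10.1,0,-0.1,9.3],[0,0,0,10.1,0,-0.1,7.5],[0,0,0,10.1,0,-0.1,6.5],[0,0,0,10.1,0,-0.1,5.8]]]'; python3 mv.py
```

```text
time: 3.3
position: [0.5342, 0.217, 0.0494]
orientation: [-0.974, 1.341, 0.973]
force: [-0.2, -0.4, 1.0]
opening: 0.0736
t 3.3 pos [0.5342 0.217  0.0494] F [-0.2 -0.4  1. ] T [-0.01 -0.   -0.04] open 0.0736 j [ 0.19  0.49  1.69 -0.    0.96 -1.06]
toolx [ 0.001  0.    -1.   ] tooly [-0.951  0.311 -0.001] jaw z [0.311 0.951 0.001] jaw yaw 71.91
```

```bash
python3 -m crank '[[[0,0,0,0,0,0,4.8],[0,0,0,0,0,0,4.8],[0,0,0,0,0,0,4.8],[0,0,0,0,0,0,4.8],[0,0,0,0,0,0,4.8],[0,0,0,0,0,0,4.8],[0,0,0,0,0,0,4.8],[0,0,0,0,0,0,4.8]]]'; python3 mv.py
```

```text
time: 4.1
position: [0.534, 0.2171, 0.0488]
orientation: [-0.973, 1.342, 0.973]
force: [0.1, 0.7, 2.9]
opening: 0.0556
t 4.1 pos [0.534  0.2171 0.0488] F [0.1 0.7 2.9] T [ 0.28 -0.01 -0.  ] open 0.0556 j [ 0.19  0.49  1.69  0.    0.96 -1.06]
toolx [ 0.  0. -1.] tooly [-0.951  0.311 -0.   ] jaw z [0.311 0.951 0.   ] jaw yaw 71.91
```

Gripped at 55.6 mm, matching the 56 mm collar. Lifting.

```bash
python3 -m crank '[[[0,0,0,-1,0,0,4.8],[0,0,0,-3,0,0,4.8],[0,0,0,-6,0,0,4.8],[0,0,0,-9,0,0,4.8],[0,0,0,-12,0,0,4.8],[0,0,0,-15,0,0,4.8],[0,0,0,-17,0,0,4.8],[0,0,0,-17,0,0,4.8],[0,0,0,-17,0,0,4.8],[0,0,0,-17,0,0,4.8]]]'; python3 mv.py '[.498,-.2635,.218]'; python3 - <<'E'
from station import optics
import cv2,numpy as np
f=[optics.read_camera(n)["frame"] for n in("top","scene")]
cv2.imwrite("pics/p2.png",np.hstack([cv2.resize(f[0][140:290,160:310],(400,400),interpolation=2),cv2.resize(f[1][170:320,280:430],(400,400),interpolation=2)]))
E
```

```text
time: 5.1
position: [0.5326, 0.2167, 0.2168]
orientation: [-0.973, 1.346, 0.975]
force: [0.1, -0.1, -3.0]
opening: 0.0556
t 5.1 pos [0.5326 0.2167 0.2168] F [ 0.1 -0.1 -3. ] T [ 0.03 -0.03 -0.01] open 0.0556 j [ 0.19  0.32  1.5  -0.    1.33 -1.06]
toolx [-0.003 -0.001 -1.   ] tooly [-0.951  0.311  0.003] jaw z [ 0.311  0.951 -0.002] jaw yaw 71.9
shift cm [ -0.07 -11.63 -46.72]
```

View pics/p2.png

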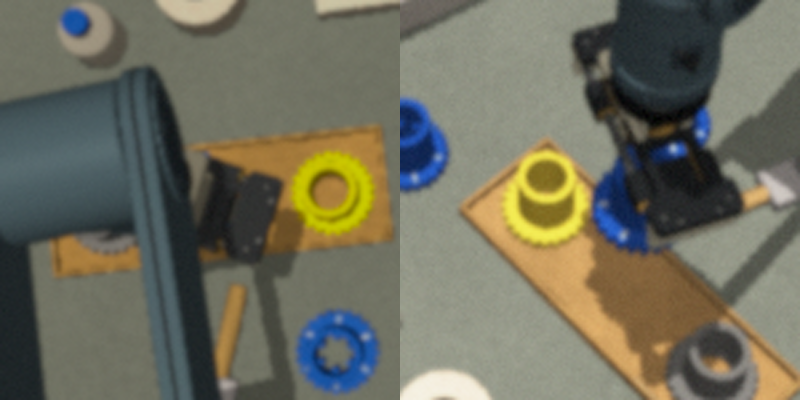

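The hub is lifted and hanging level. Moving over the spindle, turning +16.6° (tool x -0.29 rad).

```bash
python3 -m crank '[[[-0.02,0,0,0,-0.6,-2.5,4.8],[-0.05,0,0,0,-1.6,-6.5,4.8],[-0.08,0,0,0,-2.6,-10.5,4.8],[-0.11,0,0,0,-3.6,-14.5,4.8],[-0.14,0,0,0,-4.6,-18.5,4.8],[-0.17,0,0,0,-5.6,-22.5,4.8],[-0.2,0,0,0,-6.6,-26.5,4.8],[-0.23,0,0,0,-7.6,-30.5,4.8],[-0.25,0,0,0,-8.6,-34.5,4.8],[-0.27,0,0,0,-9.6,-38.5,4.8],[-0.28,0,0,0,-10.5,-42,4.8],[-0.29,0,0,0,-11.2,-45,4.8],[-0.29,0,0,0,-11.6,-46.7,4.8],[-0.29,0,0,0,-11.6,-46.7,4.8],[-0.29,0,0,0,-11.6,-46.7,4.8],[-0.29,0,0,0,-11.6,-46.7,4.8],[-0.29,0,0,0,-11.6,-46.7,4.8]]]'; python3 mv.py '[.498,-.2635,.218]'; python3 - <<'E'
from station import optics
import cv2,numpy as np
f=[optics.read_camera(n)["frame"] for n in("top","scene")]
cv2.imwrite("pics/p3.png",np.hstack([cv2.resize(f[0][165:285,365:485],(400,400),interpolation=2),cv2.resize(f[1][60:180,210:330],(400,400),interpolation=2)]))
E
```

```text
time: 6.9
position: [0.4992, -0.2615, 0.2187]
orientation: [-1.191, 1.22, 1.192]
force: [0.2, 0.5, -1.7]
opening: 0.0554
t 6.9 pos [ 0.4992 -0.2615  0.2187] F [ 0.2  0.5 -1.7] T [ 0.06 -0.08  0.03] open 0.0554 j [-0.68  0.29  1.52  0.    1.33 -2.23]
toolx [-0.  0. -1.] tooly [-1.     0.024  0.   ] jaw z [0.024 1.    0.   ] jaw yaw 88.61
shift cm [ 0.07  0.12 -0.2 ]
```

View pics/p3.png

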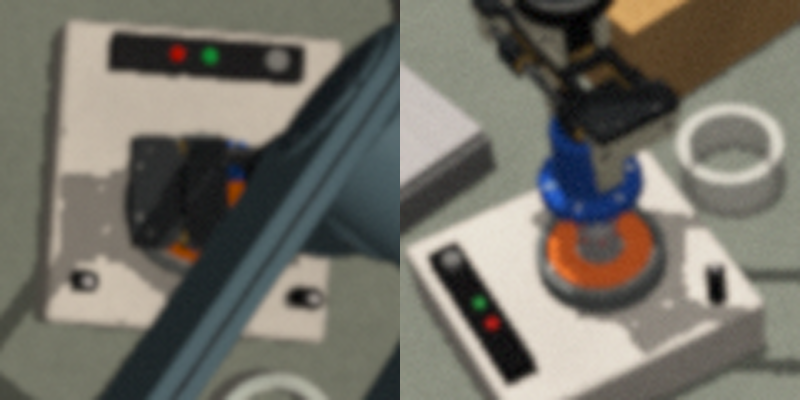

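```bash
cat > m4.py <<'E'
from h import *
import sys
from scipy.optimize import least_squares
zt=float(sys.argv[1]) # flange top height
c=grab("scene",5); F=cv2.resize((c["frame"]/255).astype(np.float32),None,fx=4,fy=4,interpolation=cv2.INTER_CUBIC); B,G,R=cv2.split(F)
yy,xx=np.mgrid[0:1600,0:2560]; UV=np.stack([(xx+.5)/4-.5,(yy+.5)/4-.5],-1)
p0=proj(c,[[.498,-.2635,zt]])[0]; near=np.hypot(UV[...,0]-p0[0],UV[...,1]-p0[1])<24
M=comp((B-R>.08)&near,p0); M=cv2.morphologyEx(M.astype(np.uint8),cv2.MORPH_CLOSE,np.ones((9,9)))
q=cont(M)
# upper-edge silhouettes at sides: fit circle r=.0415 at zt from side points, lower edge from zt-.012
def res(x):
    P1=ray(c,q[:,:],zt)[:,:2]; P2=ray(c,q,zt-.012)[:,:2]
    return None
low=q[q[:,1]>p0[1]+3]; P=ray(c,low,zt-.012)[:,:2]
print("bottom-edge circle",circ(P))
f=least_squares(lambda x:np.hypot(*(P-x).T)-.0418,[.498,-.2635],loss="soft_l1",f_scale=.001); print("fixed r",f.x, np.std(f.fun).round(4))
W=np.minimum(R,B); k,l,st,ce=cv2.connectedComponentsWithStats(((W>.33)&(M>0)).astype(np.uint8)); L=[]
for i in range(1,k):
    if 25<st[i,4]<500:
        p=ray(c,(ce[i]+.5)/4-.5,zt)[0,:2]; d=p-f.x; a=np.degrees(np.arctan2(d[1],d[0])); print("bar",st[i,4],((ce[i]+.5)/4-.5).round(1),p.round(4),np.hypot(*d).round(4),a.round(1),(a%60).round(1))
E
python3 m4.py 0.187
```

```text
bottom-edge circle (array([ 0.50453358, -0.2593406 ]), np.float64(0.03338785629809933))
fixed r [ 0.49758337 -0.26807558] 0.0092
bar 174 [251.5 114.7] [ 0.535  -0.2819] 0.0399 -20.3 39.7
bar 102 [281.1 111.8] [ 0.4657 -0.2425] 0.0409 141.3 21.3
bar 103 [254.4 115.1] [ 0.5296 -0.276 ] 0.033 -14.0 46.0
```

```bash
python3 - <<'E'
from h import *
c=grab("scene",3); f=c["frame"].astype(np.uint8)[85:145,235:305]
cv2.imwrite("pics/p4.png",cv2.resize(f,(700,600),interpolation=2))
E
```

```text
(no output)
```

View pics/p4.png

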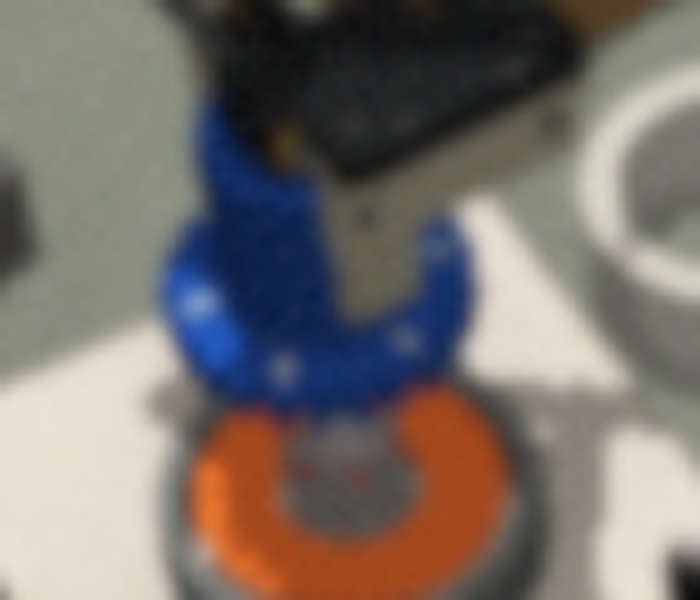

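```bash
python3 - <<'E'
from h import *
from scipy.optimize import least_squares
c=grab("scene",5); F=c["frame"]; W=F[...,2]/255
for zt in(.187,.185):
  Pts=[];U=[]
  for u,v in[(254.8,114.6),(263.5,121.5),(275.5,118.5),(279,109)]:
    u0,v0=int(round(u)),int(round(v)); w=F[v0-2:v0+3,u0-2:u0+3,2].copy(); w=(w-np.percentile(w,40)).clip(0); yy,xx=np.mgrid[v0-2:v0+3,u0-2:u0+3]
    U.append([(w*xx).sum()/w.sum(),(w*yy).sum()/w.sum()])
  P=ray(c,np.array(U),zt)[:,:2]; print(np.round(U,1).tolist())
  f=least_squares(lambda x:np.hypot(*(P-x).T)-.035,[.498,-.2635]);d=P-f.x;a=np.degrees(np.arctan2(d[:,1],d[:,0]))
  print(zt,circ(P),f.x,f.fun.round(4),a.round(1),(a%60).round(1))
  g=least_squares(lambda x:np.r_[(x[:2]+.035*np.c_[np.cos(x[2]+np.radians([0,60,120,180])),np.sin(x[2]+np.radians([0,60,120,180]))]-P).ravel()],[.498,-.2635,np.radians(-20)]); print("model",g.x[:2],np.degrees(g.x[2]),g.fun.round(4))
E
```

```text
[[254.4, 114.9], [262.9, 121.4], [275.1, 118.2], [280.4, 107.9]]
0.187 (array([ 0.4942655 , -0.26827844]), np.float64(0.036795918131374054)) [ 0.49488132 -0.26646196] [ 0.0009  0.0018 -0.0016  0.0025] [-16.5  38.8  96.1 162.7] [43.5 38.8 36.1 42.7]
model [ 0.49588642 -0.26647914] -18.975050226754767 [-0.0003 -0.0012 -0.0012 -0.0001 -0.0022  0.0011  0.0037  0.0002]
[[254.4, 114.9], [262.9, 121.4], [275.1, 118.2], [280.4, 107.9]]
0.185 (array([ 0.49340619, -0.26992009]), np.float64(0.03686613593057183)) [ 0.49404673 -0.26803213] [ 0.001   0.0018 -0.0016  0.0026] [-16.6  38.8  96.1 162.8] [43.4 38.8 36.1 42.8]
model [ 0.49503961 -0.26809001] -18.9750463675104 [-0.0004 -0.0012 -0.0013 -0.0001 -0.0021  0.0011  0.0038  0.0002]
```

Scene view: hub axis about (0.4955, -0.2668) against the spindle at (0.4974, -0.2653) in the same view, and keys at 41° against 41.3° wanted. So it's within about 2 mm, with the phase right. I'll shift x by +1 mm and go down to just above the ribs (nose in the bore), watching the force.

```bash
python3 mv.py; python3 -m crank '[[[0,0,0,1,-0.1,0,4.8],[0,0,0,2.5,-0.1,0,4.8],[0,0,0,3.5,-0.1,0,4.8],[0,0,0,4.2,-0.1,0,4.8],[0,0,0,4.7,-0.1,0,4.8],[0,0,0,5.2,-0.1,0,4.8],[0,0,0,5.2,-0.1,0,4.8],[0,0,0,5.2,-0.1,0,4.8]]]'; python3 mv.py
```

```text
t 7.65 pos [ 0.499  -0.263   0.2186] F [-0.2 -0.4 -1.7] T [ 0.02 -0.03  0.05] open 0.0555 j [-0.68  0.29  1.52 -0.    1.33 -2.23]
toolx [ 0. -0. -1.] tooly [-1.     0.026 -0.   ] jaw z [ 0.026  1.    -0.   ] jaw yaw 88.52
time: 8.45
position: [0.5001, -0.2631, 0.1669]
orientation: [-1.191, 1.221, 1.19]
force: [0.3, -0.3, -2.4]
opening: 0.0554
t 8.45 pos [ 0.5001 -0.2631  0.1669] F [ 0.3 -0.3 -2.4] T [ 0.06 -0.    0.02] open 0.0554 j [-0.68  0.34  1.59 -0.    1.21 -2.23]
toolx [ 0. -0. -1.] tooly [-1.     0.026 -0.   ] jaw z [ 0.026  1.    -0.   ] jaw yaw 88.52
```

The nose is in the bore with no contact force. Continuing down slowly past the rib tops (contact out of mesh would be at TCP z of about 0.162).

```bash
python3 -m crank '[[[0,0,0,0.2,0,0,4.8],[0,0,0,0.4,0,0,4.8],[0,0,0,0.6,0,0,4.8],[0,0,0,0.8,0,0,4.8],[0,0,0,0.9,0,0,4.8]]]'; python3 mv.py
```

```text
time: 8.95
position: [0.4998, -0.2636, 0.1589]
orientation: [-1.192, 1.222, 1.189]
force: [-2.5, -1.0, 0.3]
opening: 0.0554
t 8.95 pos [ 0.4998 -0.2636  0.1589] F [-2.5 -1.   0.3] T [-0.33  0.65  0.02] open 0.0554 j [-0.68  0.34  1.6  -0.    1.19 -2.23]
toolx [ 0.    -0.002 -1.   ] tooly [-1.     0.025 -0.   ] jaw z [ 0.025  1.    -0.002] jaw yaw 88.54
```

```bash
python3 -m crank '[[[0,0,0,0,0.1,-0.05,4.8],[0,0,0,0.2,0.1,-0.05,4.8],[0,0,0,0.4,0.1,-0.05,4.8],[0,0,0,0.6,0.1,-0.05,4.8]]]'; python3 mv.py
```

```text
time: 9.35
position: [0.4989, -0.2633, 0.1511]
orientation: [-1.19, 1.221, 1.191]
force: [-0.5, -0.2, -1.6]
opening: 0.0553
t 9.35 pos [ 0.4989 -0.2633  0.1511] F [-0.5 -0.2 -1.6] T [-0.01  0.11 -0.  ] open 0.0553 j [-0.68  0.35  1.62  0.    1.18 -2.23]
toolx [-0.  0. -1.] tooly [-1.     0.026  0.   ] jaw z [0.026 1.    0.   ] jaw yaw 88.52
```

The splines are meshed: 11 mm below the rib tops with almost no force. Going down onto the plate.

```bash
python3 -m crank '[[[0,0,0,0.4,0,0,4.8],[0,0,0,0.8,0,0,4.8],[0,0,0,1.2,0,0,4.8],[0,0,0,1.5,0,0,4.8],[0,0,0,1.8,0,0,4.8],[0,0,0,2.0,0,0,4.8],[0,0,0,2.0,0,0,4.8]]]'; python3 mv.py
```

```text
time: 10.05
position: [0.4989, -0.2634, 0.1321]
orientation: [-1.19, 1.221, 1.19]
force: [-2.7, 1.0, 4.5]
opening: 0.0559
t 10.05 pos [ 0.4989 -0.2634  0.1321] F [-2.7  1.   4.5] T [ 0.28  0.54 -0.02] open 0.0559 j [-0.68  0.37  1.64 -0.    1.13 -2.23]
toolx [ 0. -0. -1.] tooly [-1.     0.026 -0.   ] jaw z [ 0.026  1.    -0.   ] jaw yaw 88.52
```

```bash
python3 -m crank '[[[0,0,0,0.1,0.05,0,4.8],[0,0,0,0.2,0.05,0,4.8],[0,0,0,0.3,0.05,0,4.8],[0,0,0,0.35,0.05,0,4.8],[0,0,0,0.4,0.05,0,4.8],[0,0,0,0.4,0.05,0,4.8]]]'; python3 mv.py
```

```text
time: 10.65
position: [0.4989, -0.2634, 0.1289]
orientation: [-1.191, 1.221, 1.189]
force: [-3.1, 1.7, 9.0]
opening: 0.0552
t 10.65 pos [ 0.4989 -0.2634  0.1289] F [-3.1  1.7  9. ] T [ 0.42  0.46 -0.03] open 0.0552 j [-0.68  0.37  1.64  0.    1.12 -2.23]
toolx [ 0.001 -0.001 -1.   ] tooly [-1.     0.026 -0.001] jaw z [ 0.026  1.    -0.001] jaw yaw 88.52
```

```bash
python3 -m crank '[[[0,0,0,0.1,0.05,0,4.8],[0,0,0,0.2,0.05,0,4.8],[0,0,0,0.2,0.05,0,4.8],[0,0,0,0.2,0.05,0,4.8]]]'; python3 mv.py
```

```text
time: 11.05
position: [0.499, -0.2634, 0.1286]
orientation: [-1.193, 1.22, 1.187]
force: [-4.6, 4.8, 18.6]
opening: 0.0559
t 11.05 pos [ 0.499  -0.2634  0.1286] F [-4.6  4.8 18.6] T [1.02 0.84 0.03] open 0.0559 j [-0.68  0.37  1.65  0.    1.12 -2.23]
toolx [ 0.003 -0.001 -1.   ] tooly [-1.     0.026 -0.003] jaw z [ 0.026  1.    -0.001] jaw yaw 88.53
```

The stop is hard: the force jumped from 9 to 18.6 N for 0.3 mm of travel, at TCP z 0.1286 (home predicted at about 0.1288). Holding for a second and looking.

```bash
python3 -m crank '[[[0,0,0,0,0,0,4.8],[0,0,0,0,0,0,4.8],[0,0,0,0,0,0,4.8],[0,0,0,0,0,0,4.8],[0,0,0,0,0,0,4.8],[0,0,0,0,0,0,4.8],[0,0,0,0,0,0,4.8],[0,0,0,0,0,0,4.8],[0,0,0,0,0,0,4.8],[0,0,0,0,0,0,4.8]]]'; python3 mv.py; python3 - <<'E'
from h import *
t=grab("top",3)["frame"].astype(np.uint8); f=grab("scene",3)["frame"].astype(np.uint8)
cv2.imwrite("pics/p5.png",np.hstack([cv2.resize(f[95:165,235:305],(400,400),interpolation=2),cv2.resize(t[165:285,365:485],(400,400),interpolation=2)]))
cv2.imwrite("pics/p5s.png",f)
E
```

```text
time: 12.05
position: [0.4989, -0.2635, 0.1287]
orientation: [-1.193, 1.22, 1.187]
force: [-3.3, 3.6, 19.4]
opening: 0.0556
t 12.05 pos [ 0.4989 -0.2635  0.1287] F [-3.3  3.6 19.4] T [1.03 0.83 0.01] open 0.0556 j [-0.68  0.37  1.65  0.    1.12 -2.23]
toolx [ 0.003 -0.001 -1.   ] tooly [-1.     0.026 -0.003] jaw z [ 0.026  1.    -0.001] jaw yaw 88.53
```

View pics/p5.png

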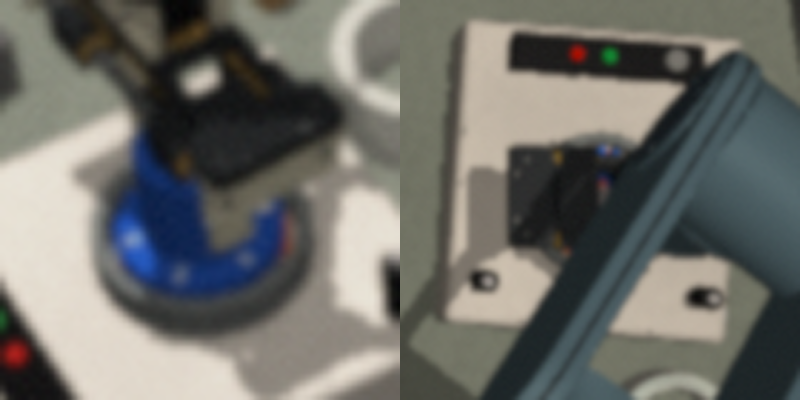

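View pics/p5s.png

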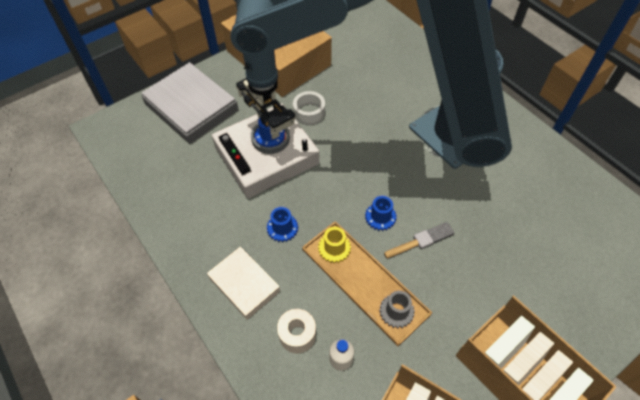

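The close crop shows the flange sitting inside the grey ring, level with its rim. In the full scene view, everything else is where it started. Position and force held steady for 1 s, so I'm handing in.

```bash
python3 -c "
from station import sign_off
print(sign_off())"
```

```text
the job is handed in; nothing more can be done
None
```

The blue hub from the tray is on the rewinder spindle, meshed and pressed fully home. I handed in at about 12.4 s with the gripper still holding it and pressing down.

**How it went:** I gripped the hub by its collar (opening 55.6 mm against the 56 mm collar), lifted it and turned it +16.6° to mesh. It passed the rib tops with only slight side contact, about 2.5 N, which I corrected by 1 mm.

**Last checks:**
- **Fully home:** on the stop, the force rose from 9 to 18.6 N for 0.3 mm of travel. TCP z was 0.1287 m against about 0.1288 m predicted, and held steady at 19 N for 1 s.
- **Flush:** the scene picture shows the flange inside the guard ring, level with its rim as far as the resolution of about 2.5 mm per pixel allows.
- **Other things:** the other hubs and the things on the bench look unmoved.

**What disagreed:**
- The two cameras differed by about 2–3 mm on absolute positions, so I used their average.
- My first automatic fit of the held hub's flange edge failed. I measured its white bars instead, which gave 41° against the 41.3° wanted.
- A moment of about 1 N m and 3–5 N of side force remained while pressing.

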